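# Clear the trim hatch and hold it just short of its balance point

### The arm

A 6-joint arm with a two-finger parallel gripper is mounted at the origin on the work surface. World frame = base frame: x ahead of the robot, y to its left, z up, the work surface at z = 0. Lengths are in m, angles in rad, forces in N, time in s.
With the tool pointing down it reaches from about 0.325 to 0.9 m from the base axis. Payload 3.5 kg.
Tool frame: the origin (TCP) lies midway between the tips of the shut fingers; the grasp point (between the pads) lies 19 mm behind it (manip.pinch_z is the distance from the TCP to the grasp point, in m); z points along the fingers, y is the direction in which the jaws open and shut (so a half turn about z gives the same grasp; the last joint's range is limited). The gripper opens to 85 mm and grips with 20 to 120 N. Pads are 22 mm wide; open, the fingers measure 114 mm over their backs; the gripper's body (76 mm by 85 mm) begins 54 mm behind the grasp point. The pads swing forward as they close: fully open they stand 13 mm farther back than shut.
Start: joints at [1.099, 0.276, -0.026, 1.268, 0, 1.467], TCP at [0.225, 0.583, 0.231] pointing down, gripper open.
Joint ranges: [-3.12, 3.12], [-0.85, 1.88], [-1.08, 1.24], [-1.95, 2.15], [-1.57, 1.53], [-3.14, 3.14]. Speed limits (rad/s): [2.57, 2.57, 3.14, 3.14, 3.14, 3.14].

### API

Orientations are given as a rotation vector (axis times angle).
In Python, from workcell import readout, vision, job, manip gives the robot as it stands. The module is installed in compiled form; this text tells all that it offers.
- The arm moves only by the tool apply_moves, never from a script. Its argument "increments" is a list of rows, each an object of numbers: "dx", "dy", "dz": the shift along the world's x, y, z in mm; "ax", "ay", "az": the turn, a rotation vector about the world's x, y, z in degrees. A call has 1 to 20 rows; each row shifts and turns the pose as measured when the row begins; what a row does not reach is not made up. A row lasts 1/10 s, in which the tool goes at most 50 mm and 8.59 degrees, less where a joint would pass 70% of its speed; a pose out of reach is approached as far as the arm can. A call is refused whole if a number of a shift passes 50 or a number of a turn 8.59, either way. A call with a gripper value outside its range is refused whole. "claw" is the closure in counts, from 0 (fully open) to 255 (shut), set as the call begins (left out, the last holds). The fingers move at their own pace and stop on an object; the grip force is fixed at half the most. Time passes only in rows, so rows that do not move let the fingers close. It gives the time, the measured TCP pose, the force and the opening at its end, in the units of the state.
- readout.observe(): the state, without advancing time (a new reading comes with each control period).
- vision.read_camera(name): name is "scene" or "top" or "wrist"; returns a dict with "frame" (420x560x3 uint8, red, green, blue), "range_z" (420x560 float32, m along the optical axis (not along the pixel's ray), 0 where there is no reading), "mtx" (3x3 intrinsics, pixels), "R" (3x3) and "t" (3): a world point X has camera coordinates R X + t. Camera axes: x right, y down, z forward; pixel columns grow to the right and rows downward; lengths in m; the calibration is good to about 2 mm. A picture is of the moment at which its call begins.
- job.sign_off(): hands the job in, once; it reports no verdict.
The state is a dict: "time": time; "joints": joint angles; "qd": joint speeds; "effort": joint torques, N m; "position": TCP position; "tool_rot": TCP orientation; "contact_force": force on the tool from outside, world axes, zero at the start; "moment": the same for the moment, N m; "finger_gap": finger opening in m.
Only numpy, scipy, OpenCV 4.12 (cv2) and the standard library are available. Lean on these libraries where they do the work, as an engineer would, in place of code of your own. Each camera call takes 0.05 s, during which the arm holds its last target.

### The job

Take the tape roll off the black hatch and put it over the post of its stand, lying flat on the stand's base. Then lift the hatch by its pull bar clearly past its balance point (60 degrees open) without letting it swing open to its stop, bring it back and keep holding it still just below the balance point, within about ten degrees, so that the stay can be marked: the program finishes while holding it. Leave everything else on the table alone.

Things in the scene. Friction and masses are not known exactly. Their poses are not given: they have to be found in the camera images.
- jig: fixed wooden frame (open box) under the hatch: 200 deep (x) x 280 wide (y) x 70 high. Origin: centre of its underside; its x axis points from the pull bar side to the hinge side, y runs along the hinge, z up. It stands left or right on the table, turned by up to 17 degrees.
- hatch (a joint): opening angle (rad) of the black hatch, a 200 x 280 x 12 mm panel, 1.6 kg: 0 = shut, level on the frame (the start); grows as the bar edge rises; stop at 1.6. Balance point 1.05 (60 degrees): below it the hatch falls shut, above it its spring swings it open, lightly damped. Lift needed at the bar: 3 N from shut, 0 at 60 degrees; at 70 degrees the bar must be held back with 1 N.
- hatch_bar (a point): middle of the pull bar: round aluminium, 12 mm thick, parallel to the jig's y axis, 158 mm clear between its two arms. It stands 45 mm out from the panel's free edge, in the panel's plane, 245 mm from the hinge axis; 76 above the table when shut, nothing under it. Axes turn with the hatch (x from bar to hinge).
- hatch_hinge (a point): middle of the hinge axis, on the frame's far (+x) top edge, 76 above the table, at the panel's mid thickness. At opening angle a the bar's middle lies 245*cos(a) mm from here along the jig's -x and 245*sin(a) mm higher.
- tape_roll: large pale roll of paper tape, 110 outer diameter, 76 hole, so 17 mm wall, 30 high, about 0.16 kg, lying flat on the shut hatch (whose top is 82 above the table). Origin: centre of its underside; z is its axis.
- tape_post: fixed tape stand: round dark base 120 across, 12 high, with a vertical steel post 20 across rising 60 above the base. Origin: centre of the base's underside.
- post_seat (a point): point on the post's axis at the top of the base, 12 above the table: the roll's underside centre comes about here.
- sanding_block: cork sanding block 50 x 100 x 32 high, lying near the tape post on its robot side. Leave it alone.
- small_roll: small brown cardboard roll, 72 across, 20 high, 40 hole, lying flat behind the tape post. Leave it alone.
- pencil: flat carpenter's pencil 150 long, 12 wide, 8 high, lying crosswise in front of the robot. Leave it alone.
- rule: aluminium straightedge 220 x 30 x 4 at the right side of the table. Leave it alone.
- tumbler: open steel tumbler, 76 across, 120 tall, at the left side of the table. Leave it alone.
- screwdriver: screwdriver lying at the left side of the table. Leave it alone.
- clip_tray: open grey tray 120 x 120 x 35 at the right side of the table. Leave it alone.
Mind the look-alikes: they are no part of the job. Of the things shaped like the tape_roll, the white one is meant.

How it is judged:
By the outcome, as a careful person would: the job done as asked, in the order asked, and still so for the second after the job is handed in, while the arm keeps its last pose, push and grip.
It also fails if it takes over 64 s, if anything falls off the work surface, if the arm or the gripper's body presses on something with over 40 N, if the wrist force passes 120 N, or if a joint passes its speed limit or range.

## Working session

There is one attempt and no reset: what is moved stays moved. The work goes in short steps, Python scripts to look and compute and a tool call to move; the robot and the scene stay as the last step left them, time stands still between calls to the robot, and variables do not carry over. Pictures are saved under pics/ and viewed, and the job is handed in when it is done.

Besides the shell and the picture viewer there is one more tool, called by a JSON object that holds its "op" and its "data", one argument or row to a line. apply_moves: Moves the arm, as the interface text tells. Its arguments: {"type":"object","properties":{"increments":{"type":"array","items":{"type":"object","properties":{"dx":{"type":"number"},"dy":{"type":"number"},"dz":{"type":"number"},"ax":{"type":"number"},"ay":{"type":"number"},"az":{"type":"number"}}}},"claw":{"type":"number"}},"required":["increments"]}

```bash
mkdir -p pics; python3 - <<'E'
from workcell import readout, vision, job, manip
import cv2,numpy as np
s=readout.observe()
for k,v in s.items(): print(k,np.round(v,3))
print(manip.pinch_z)
for n in ["scene","top"]:
    d=vision.read_camera(n); cv2.imwrite(f"pics/{n}0.png",d["frame"][:,:,::-1]); print(n,d["mtx"].round(1).tolist(),(-d["R"].T@d["t"]).round(3))
E
```

```text
time 0.0
joints [ 1.099  0.277 -0.028  1.268 -0.     1.467]
qd [ 0.002  0.001 -0.002 -0.    -0.001 -0.001]
effort [-2.0000e-03 -4.4551e+01  2.9520e+01  1.6000e-02 -0.0000e+00 -0.0000e+00]
position [0.225 0.582 0.23 ]
tool_rot [-5.760e-01 -3.088e+00  3.000e-03]
contact_force [ 0.001 -0.669 -0.287]
moment [ 0.029 -0.001  0.032]
finger_gap 0.085
0.0187
scene [[387.4, 0.0, 276.2], [0.0, 387.4, 213.4], [0.0, 0.0, 1.0]] [1.199 0.144 1.073]
top [[417.0, 0.0, 274.9], [0.0, 417.0, 211.5], [0.0, 0.0, 1.0]] [ 0.321 -0.006  1.2  ]
```

View pics/scene0.png

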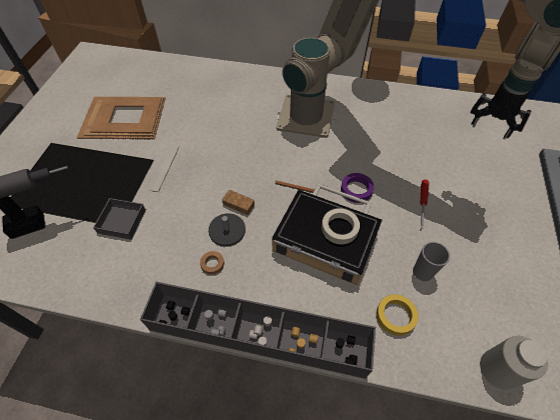

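View pics/top0.png

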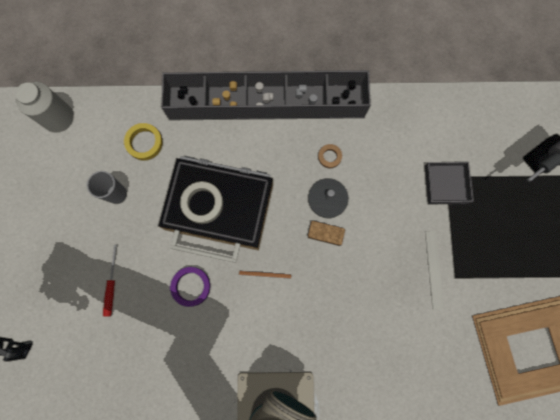

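The top view shows the white roll on the black hatch at about (202,202). The bar is below it at about (206,247) and the post stand is at (328,198). The cork block is at (326,233), and the purple (190,287) and yellow (143,141) rolls are look-alikes. Next I'll measure these positions.

```bash
cat > h.py <<'E'
import numpy as np,cv2
from workcell import readout, vision, job, manip
def cast(d,uv,z):
    uv=np.atleast_2d(np.asarray(uv,float)); K=d["mtx"];R=d["R"];t=d["t"]
    r=np.linalg.inv(K)@np.c_[uv,np.ones(len(uv))].T
    w=R.T@r; c=-R.T@t
    s=(z-c[2])/w[2]
    return (c[:,None]+w*s).T
def cloud(d):
    z=d["range_z"]; h,w=z.shape; v,u=np.mgrid[:h,:w]
    K=d["mtx"]; P=np.stack([(u-K[0,2])/K[0,0]*z,(v-K[1,2])/K[1,1]*z,z],-1)
    X=(P-d["t"])@d["R"]; X[z==0]=np.nan
    return X
def proj(d,X):
    p=d["mtx"]@(d["R"]@np.asarray(X,float)+d["t"]); return p[:2]/p[2]
E
python3 - <<'E'
from h import *
d=vision.read_camera("top"); f=d["frame"].astype(int); X=cloud(d); Z=X[...,2]
u,v=np.meshgrid(np.arange(560),np.arange(420))
def box(a,b,c,e): return (u>=a)&(u<=b)&(v>=c)&(v<=e)
# roll
m=box(165,240,165,235)&(Z>0.1); P=X[m]; print("roll n",m.sum(),"z",np.median(P[:,2]))
c,r=cv2.minEnclosingCircle(P[:,:2].astype(np.float32)); print("depth",c,r)
mm=(box(165,240,165,235)&(f.min(-1)>110)).astype(np.uint8)
cs,_=cv2.findContours(mm,cv2.RETR_CCOMP,cv2.CHAIN_APPROX_NONE)
for k in cs:
    if len(k)>40:
        e=cv2.fitEllipse(k); print("ell",np.round(e[0],1),np.round(e[1],1),cast(d,e[0],.112).round(4), np.array(e[1])/417*(1.2-.112))
# hatch
m=box(150,285,145,255)&(abs(Z-.082)<.008)&(f.max(-1)<70); 
k=max(cv2.findContours(m.astype(np.uint8),cv2.RETR_EXTERNAL,cv2.CHAIN_APPROX_NONE)[0],key=cv2.contourArea)
q=cast(d,k[:,0],.082)[:,:2].astype(np.float32); print("hatch",cv2.minAreaRect(q))
# bar
m=box(165,245,225,262)&(Z>.05)&(f.min(-1)>90)
P=X[m]; print("bar n",m.sum(),np.median(P[:,2])); print(cv2.minAreaRect(P[:,:2].astype(np.float32)))
n=cv2.findContours(m.astype(np.uint8),cv2.RETR_EXTERNAL,cv2.CHAIN_APPROX_NONE)[0]; print([len(a) for a in n])
# post
m=box(335-35,365,165,222)&(Z<.03)&(f.max(-1)<95)
k=max(cv2.findContours(m.astype(np.uint8),cv2.RETR_EXTERNAL,cv2.CHAIN_APPROX_NONE)[0],key=cv2.contourArea)
e=cv2.fitEllipse(cv2.convexHull(k)); print("base",e,cast(d,e[0],.012))
m=box(300,365,165,222)&(Z>.06); P=X[m]; print("post",m.sum(),P.mean(0),np.median(P,0))
im=cv2.resize(d["frame"][130:270,140:380,::-1],None,fx=3,fy=3,interpolation=cv2.INTER_CUBIC); cv2.imwrite("pics/crop1.png",im)
E
```

```text
roll n 731 z 0.11102391062102716
depth (0.5566785335540771, 0.19530823826789856) 0.05550137162208557
ell [200.9 201.7] [38.7 40.4] [[0.5558 0.1935 0.112 ]] [0.10097955 0.10553768]
ell [200.8 201.5] [28.4 29.3] [[0.5561 0.1937 0.112 ]] [0.0740433  0.07656066]
ell [234.9 166.7] [ 3.6 28.9] [[0.6519 0.1035 0.112 ]] [0.00943968 0.0753818 ]
ell [168.  172.1] [ 6.5 37.2] [[0.6385 0.2845 0.112 ]] [0.01689023 0.09712241]
hatch ((0.5616475939750671, 0.15794384479522705), (0.27612215280532837, 0.1995171159505844), 77.21697998046875)
bar n 446 0.07986328526758713
((0.44160380959510803, 0.18724803626537323), (0.18204228579998016, 0.05293412134051323), 77.26811218261719)
[191]
base ((327.6383972167969, 197.76622009277344), (38.889930725097656, 39.87470626831055), 118.33381652832031) [[ 0.58532073 -0.15798459  0.012     ]]
post 43 [ 0.58618489 -0.15721392  0.07040627] [ 0.5859137  -0.15746073  0.07034286]
```

View pics/crop1.png

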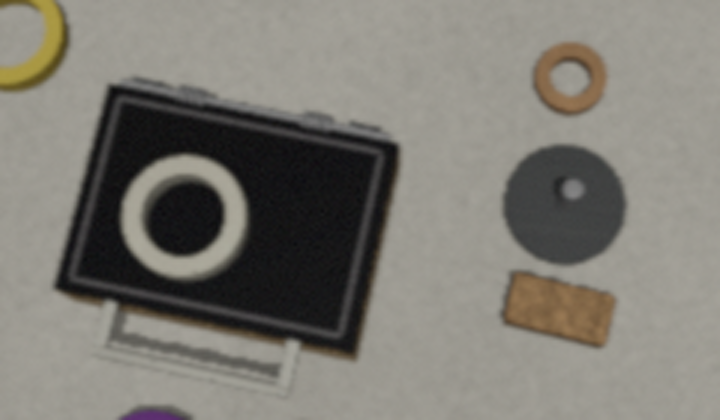

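{"op": "apply_moves", "data": {
  "increments": [
    {"dx": 20,"dy": -27,"az": 1.4},
    {"dx": 20,"dy": -27,"az": 1.4},
    {"dx": 20,"dy": -27,"az": 1.4},
    {"dx": 20,"dy": -27,"az": 1.4},
    {"dx": 20,"dy": -27,"az": 1.4},
    {"dx": 20,"dy": -27,"az": 1.4},
    {"dx": 20,"dy": -27,"az": 1.4},
    {"dx": 20,"dy": -27,"az": 1.4},
    {"dx": 20,"dy": -27,"az": 1.4},
    {"dx": 20,"dy": -27,"az": 1.4},
    {"dx": 20,"dy": -27,"az": 1.4},
    {"dx": 20,"dy": -27,"az": 1.4},
    {"dx": 20,"dy": -27,"az": 1.4},
    {"dx": 20,"dy": -27,"az": 1.4},
    {"dx": 20,"dy": -27,"az": 1.4},
    {}
  ],
  "claw": 0
}}

```text
$.increments[0]: bad value
```

{"op": "apply_moves", "data": {
  "increments": [
    {"dx": 20,"dy": -27,"dz": 0,"ax": 0,"ay": 0,"az": 1.4},
    {"dx": 20,"dy": -27,"dz": 0,"ax": 0,"ay": 0,"az": 1.4},
    {"dx": 20,"dy": -27,"dz": 0,"ax": 0,"ay": 0,"az": 1.4},
    {"dx": 20,"dy": -27,"dz": 0,"ax": 0,"ay": 0,"az": 1.4},
    {"dx": 20,"dy": -27,"dz": 0,"ax": 0,"ay": 0,"az": 1.4},
    {"dx": 20,"dy": -27,"dz": 0,"ax": 0,"ay": 0,"az": 1.4},
    {"dx": 20,"dy": -27,"dz": 0,"ax": 0,"ay": 0,"az": 1.4},
    {"dx": 20,"dy": -27,"dz": 0,"ax": 0,"ay": 0,"az": 1.4},
    {"dx": 20,"dy": -27,"dz": 0,"ax": 0,"ay": 0,"az": 1.4},
    {"dx": 20,"dy": -27,"dz": 0,"ax": 0,"ay": 0,"az": 1.4},
    {"dx": 20,"dy": -27,"dz": 0,"ax": 0,"ay": 0,"az": 1.4},
    {"dx": 20,"dy": -27,"dz": 0,"ax": 0,"ay": 0,"az": 1.4},
    {"dx": 20,"dy": -27,"dz": 0,"ax": 0,"ay": 0,"az": 1.4},
    {"dx": 20,"dy": -27,"dz": 0,"ax": 0,"ay": 0,"az": 1.4},
    {"dx": 20,"dy": -27,"dz": 0,"ax": 0,"ay": 0,"az": 1.4}
  ],
  "claw": 0
}}

```text
time: 1.65
position: [0.5285, 0.1618, 0.2248]
tool_rot: [0.034, -3.135, 0.009]
contact_force: [0.4, 0.7, 0.2]
finger_gap: 0.0856
```

{"op": "apply_moves", "data": {
  "increments": [
    {"dx": 14,"dy": -7,"dz": -20,"ax": 0,"ay": 0,"az": -0.6},
    {"dx": 13,"dy": -6,"dz": -20,"ax": 0,"ay": 0,"az": -0.6},
    {"dx": 0,"dy": 0,"dz": 0,"ax": 0,"ay": 0,"az": 0},
    {"dx": 0,"dy": 0,"dz": 0,"ax": 0,"ay": 0,"az": 0}
  ]
}}

```text
time: 2.05
position: [0.559, 0.1438, 0.1835]
tool_rot: [-0.01, -3.137, 0.01]
contact_force: [-0.0, 0.3, 0.6]
finger_gap: 0.0855
```

```bash
cat > st.py <<'E'
from h import *
from scipy.spatial.transform import Rotation as Ro
s=readout.observe(); R=Ro.from_rotvec(s["tool_rot"]).as_matrix()
print("t",s["time"],"pos",(s["position"]*1000 if isinstance(s["position"],np.ndarray) else np.array(s["position"])*1000).round(1),"z",R[:,2].round(3),"y-yaw",np.degrees(np.arctan2(R[1,1],R[0,1])).round(2),"gap",round(s["finger_gap"]*1000,1))
print("F",np.round(s["contact_force"],1),"M",np.round(s["moment"],2),"q",np.round(s["joints"],3))
E
python3 st.py; python3 - <<'E'
from h import *
d=vision.read_camera("wrist"); cv2.imwrite("pics/w1.png",d["frame"][:,:,::-1])
X=cloud(d); Z=X[...,2]; f=d["frame"].astype(int)
m=(abs(Z-.112)<.006)&(f.min(-1)>80); P=X[m]; print(m.sum(),np.median(P,0),P.min(0),P.max(0)); print(cv2.minEnclosingCircle(P[:,:2].astype(np.float32)))
print(proj(d,readout.observe()["position"]))
E
```

```text
t 2.05 pos [559.  143.8 183.5] z [-0.005 -0.007 -1.   ] y-yaw 89.63 gap 85.5
F [-0.   0.3  0.6] M [ 0.03 -0.04  0.02] q [ 0.143  0.226 -0.195  1.156 -0.006  0.149]
8572 [0.54762902 0.19170583 0.11053519] [0.50192299 0.13824377 0.10602492] [0.61130229 0.24752235 0.11281993]
((0.556450605392456, 0.19291986525058746), 0.054965175688266754)
[283.75373645 266.78748964]
```

View pics/w1.png

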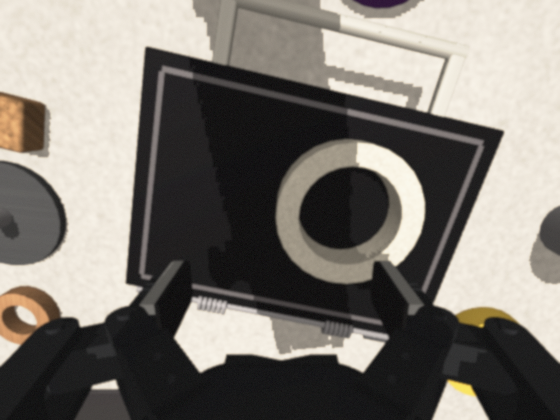

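The wrist view confirms it: the white roll is at about (350,210) with its centre near (0.556, 0.193), and both fingers straddle its near wall. I'll descend now.

{"op": "apply_moves", "data": {
  "increments": [
    {"dx": -1.5,"dy": 2,"dz": -20,"ax": 0,"ay": 0,"az": 0},
    {"dx": -1,"dy": 1,"dz": -25,"ax": 0,"ay": 0,"az": 0},
    {"dx": 0,"dy": 0,"dz": -20,"ax": 0,"ay": 0,"az": 0},
    {"dx": 0,"dy": 0,"dz": -15,"ax": 0,"ay": 0,"az": 0},
    {"dx": 0,"dy": 0,"dz": -10,"ax": 0,"ay": 0,"az": 0},
    {"dx": 0,"dy": 0,"dz": 0,"ax": 0,"ay": 0,"az": 0}
  ]
}}

```text
time: 2.7
position: [0.5562, 0.1514, 0.0976]
tool_rot: [-0.001, 3.138, -0.007]
contact_force: [-1.3, -0.5, -0.2]
finger_gap: 0.0853
```

```bash
python3 st.py
```

```text
t 2.7 pos [556.2 151.4  97.6] z [ 0.004 -0.004 -1.   ] y-yaw 90.03 gap 85.3
F [-1.3 -0.5 -0.2] M [-0.05  0.03  0.07] q [ 0.156  0.293 -0.304  0.971 -0.005  0.156]
```

{"op": "apply_moves", "data": {
  "increments": [
    {"dx": 0,"dy": -4,"dz": -6,"ax": 0,"ay": 0,"az": 0},
    {"dx": 0,"dy": 0,"dz": -4,"ax": 0,"ay": 0,"az": 0},
    {"dx": 0,"dy": 0,"dz": 0,"ax": 0,"ay": 0,"az": 0}
  ]
}}

```text
time: 3.0
position: [0.5577, 0.1479, 0.0897]
tool_rot: [-0.003, 3.133, -0.006]
contact_force: [-0.4, -0.4, -0.2]
finger_gap: 0.0853
```

{"op": "apply_moves", "data": {
  "increments": [
    {"dx": -1,"dy": -1,"dz": -3,"ax": 0,"ay": 0,"az": 0},
    {"dx": 0,"dy": 0,"dz": 0,"ax": 0,"ay": 0,"az": 0}
  ]
}}

```text
time: 3.2
position: [0.5573, 0.1468, 0.0873]
tool_rot: [-0.002, 3.132, -0.006]
contact_force: [-0.7, -0.1, -0.2]
finger_gap: 0.0856
```

{"op": "apply_moves", "data": {
  "claw": 255,
  "increments": [
    {"dx": 0,"dy": 0,"dz": 0,"ax": 0,"ay": 0,"az": 0},
    {"dx": 0,"dy": 0,"dz": 0,"ax": 0,"ay": 0,"az": 0},
    {"dx": 0,"dy": 0,"dz": 0,"ax": 0,"ay": 0,"az": 0},
    {"dx": 0,"dy": 0,"dz": 0,"ax": 0,"ay": 0,"az": 0},
    {"dx": 0,"dy": 0,"dz": 0,"ax": 0,"ay": 0,"az": 0},
    {"dx": 0,"dy": 0,"dz": 0,"ax": 0,"ay": 0,"az": 0}
  ]
}}

```text
time: 3.8
position: [0.5581, 0.1468, 0.0883]
tool_rot: [-0.002, 3.13, -0.006]
contact_force: [-0.1, 0.3, 0.3]
finger_gap: 0.0146
```

```bash
python3 st.py
```

```text
t 3.8 pos [558.1 146.8  88.3] z [ 0.011 -0.004 -1.   ] y-yaw 90.07 gap 14.6
F [-0.1  0.3  0.3] M [0.02 0.04 0.04] q [ 0.148  0.299 -0.318  0.943 -0.005  0.146]
```

{"op": "apply_moves", "data": {
  "increments": [
    {"dx": 0,"dy": 0,"dz": 0,"ax": 0,"ay": 0,"az": 0},
    {"dx": 0,"dy": 0,"dz": 3,"ax": 0,"ay": 0,"az": 0},
    {"dx": 0,"dy": 0,"dz": 6,"ax": 0,"ay": 0,"az": 0},
    {"dx": 0,"dy": 0,"dz": 6,"ax": 0,"ay": 0,"az": 0},
    {"dx": 0,"dy": 0,"dz": 6,"ax": 0,"ay": 0,"az": 0}
  ]
}}

```text
time: 4.3
position: [0.5563, 0.1464, 0.1089]
tool_rot: [-0.002, 3.134, -0.007]
contact_force: [1.2, 0.0, -1.3]
finger_gap: 0.0151
```

```bash
python3 st.py;  python3 - <<'E'
from h import *
d=vision.read_camera("wrist"); cv2.imwrite("pics/w2.png",d["frame"][:,:,::-1])
d=vision.read_camera("scene"); cv2.imwrite("pics/s2.png",cv2.resize(d["frame"][130:330,200:460,::-1],None,fx=3,fy=3))
E
```

```text
t 4.3 pos [556.3 146.4 108.9] z [ 0.007 -0.004 -1.   ] y-yaw 90.07 gap 15.1
F [ 1.2  0.  -1.3] M [-0.06 -0.   -0.05] q [ 0.148  0.278 -0.298  0.989 -0.006  0.146]
```

View pics/w2.png

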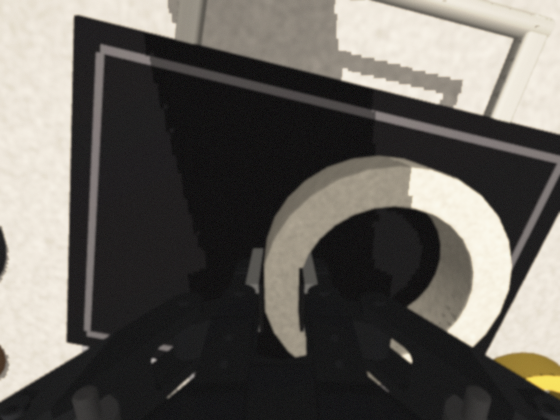

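View pics/s2.png

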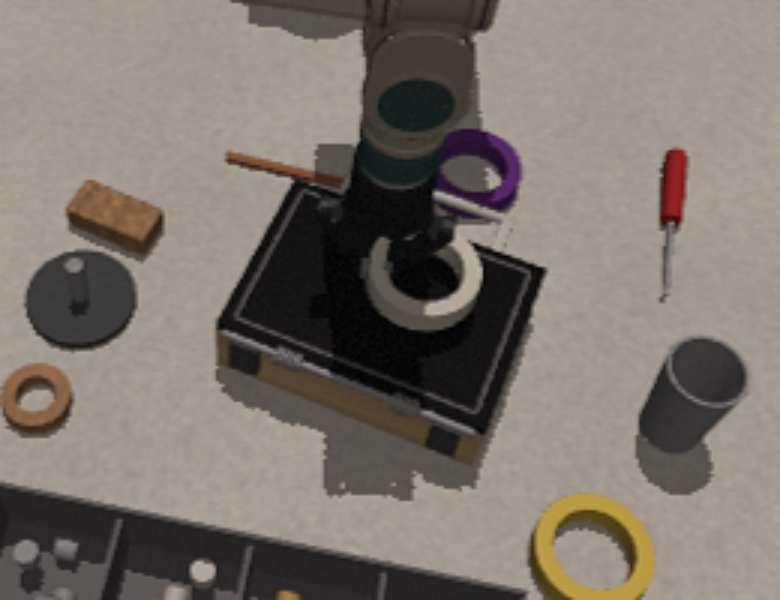

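The roll is held by its wall, lifted and clear of the hatch. I'll raise it and carry it to the post.

{"op": "apply_moves", "data": {
  "increments": [
    {"dx": 0,"dy": 0,"dz": 15,"ax": 0,"ay": 0,"az": 0},
    {"dx": 0,"dy": -5,"dz": 25,"ax": 0,"ay": 0,"az": 0},
    {"dx": 2,"dy": -15,"dz": 20,"ax": 0,"ay": 0,"az": 0},
    {"dx": 2,"dy": -25,"dz": 5,"ax": 0,"ay": 0,"az": 0},
    {"dx": 3,"dy": -30,"dz": 0,"ax": 0,"ay": 0,"az": 0},
    {"dx": 3,"dy": -30,"dz": 0,"ax": 0,"ay": 0,"az": 0},
    {"dx": 3,"dy": -30,"dz": 0,"ax": 0,"ay": 0,"az": 0},
    {"dx": 3,"dy": -30,"dz": 0,"ax": 0,"ay": 0,"az": 0},
    {"dx": 3,"dy": -30,"dz": 0,"ax": 0,"ay": 0,"az": 0},
    {"dx": 3,"dy": -30,"dz": 0,"ax": 0,"ay": 0,"az": 0},
    {"dx": 3,"dy": -30,"dz": 0,"ax": 0,"ay": 0,"az": 0},
    {"dx": 3,"dy": -30,"dz": 0,"ax": 0,"ay": 0,"az": 0},
    {"dx": 0,"dy": -25,"dz": 0,"ax": 0,"ay": 0,"az": 0},
    {"dx": 0,"dy": -15,"dz": 0,"ax": 0,"ay": 0,"az": 0},
    {"dx": 0,"dy": 0,"dz": 0,"ax": 0,"ay": 0,"az": 0},
    {"dx": 0,"dy": 0,"dz": 0,"ax": 0,"ay": 0,"az": 0}
  ]
}}

```text
time: 6.0
position: [0.5851, -0.1905, 0.1788]
tool_rot: [-0.007, 3.128, -0.007]
contact_force: [-0.3, 0.5, -1.3]
finger_gap: 0.0154
```

```bash
python3 st.py;  python3 - <<'E'
from h import *
d=vision.read_camera("wrist"); cv2.imwrite("pics/w3.png",d["frame"][:,:,::-1])
X=cloud(d);Z=X[...,2]; f=d["frame"].astype(int)
m=(Z>.14)&(f.min(-1)>75)&(np.ptp(f,-1)<40); P=X[m]
m=m&(Z>.15); P=X[m]
if len(P): print(len(P),P.min(0),P.max(0)); print(cv2.minEnclosingCircle(P[:,:2].astype(np.float32)))
A=np.c_[P[:,:2]-P[:,:2].mean(0),np.ones(len(P))]; print(np.linalg.lstsq(A,P[:,2],rcond=None)[0])
d=vision.read_camera("top"); cv2.imwrite("pics/t3.png",d["frame"][:,:,::-1])
E
```

```text
t 6.0 pos [ 585.1 -190.5  178.8] z [ 0.014 -0.004 -1.   ] y-yaw 90.25 gap 15.4
F [-0.3  0.5 -1.3] M [-0.07  0.   -0.01] q [-0.421  0.281 -0.134  1.142  0.002 -0.425]
18708 [ 0.528748   -0.25478843  0.17084328] [ 0.62263228 -0.09102235  0.26592393]
((0.5851631164550781, -0.17337492108345032), 0.08258170634508133)
[ 0.0602048  -0.00561311  0.19998549]
```

View pics/w3.png

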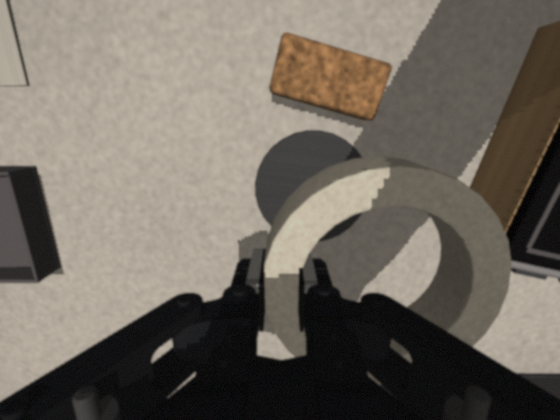

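View pics/t3.png

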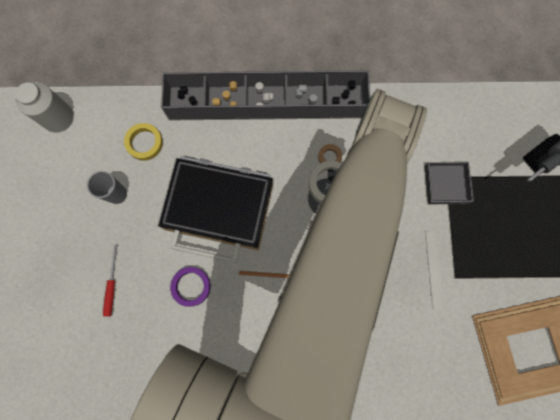

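```bash
cat > roll.py <<'E'
from h import *
import sys
d=vision.read_camera("wrist"); 
X=cloud(d);Z=X[...,2]; f=d["frame"].astype(int); p=readout.observe()["position"]
ztop=p[2]+.0237
m=(abs(Z-ztop)<.010)&(f.min(-1)>75)&(np.ptp(f,-1)<50)&(X[...,1]>p[1]-.015)&(X[...,0]<p[0]+.005)
# keep points on top: fit plane robustly
P=X[m]
for i in range(4):
    c0=P.mean(0); A=np.c_[P[:,:2]-c0[:2],np.ones(len(P))]; s=np.linalg.lstsq(A,P[:,2],rcond=None)[0]; r=P[:,2]-A@s; P=P[abs(r)<max(.0015,1.5*r.std())]
print(len(P),"slope",s[:2].round(3),"z",s[2].round(4),"min",P.min(0).round(4),"max",P.max(0).round(4))
# circle via lstsq on outer/inner: use radial extremes by angle about guess
c=np.array([p[0],p[1]+.0465])
for it in range(5):
    D=P[:,:2]-c; a=np.arctan2(D[:,1],D[:,0]); rr=np.hypot(*D.T); rows=[];rhs=[]
    pts=[]
    for b in np.linspace(-np.pi,np.pi,73)[:-1]:
        k=abs(a-b)<.045
        if k.sum()>8 and rr[k].max()-rr[k].min()>.012:
            j=np.where(k)[0]; pts.append((b,rr[k].max(),rr[k].min()))
    pts=np.array(pts); mid=(pts[:,1]+pts[:,2])/2
    A=np.c_[np.cos(pts[:,0]),np.sin(pts[:,0]),np.ones(len(pts))]; q=np.linalg.lstsq(A,mid,rcond=None)[0]; c=c+q[:2]
print("centre",c.round(4),"rmid",q[2].round(4),len(pts),"rel tcp",(c-p[:2]).round(4))
E
python3 roll.py
```

```text
13649 slope [ 0.006 -0.003] z 0.2009 min [ 0.529  -0.1985  0.1992] max [ 0.5902 -0.0903  0.2025]
centre [ 0.5832 -0.1451] rmid 0.0461 41 rel tcp [-0.002   0.0446]
```

{"op": "apply_moves", "data": {
  "increments": [
    {"dx": 2.5,"dy": -12,"dz": -10,"ax": 0,"ay": 0,"az": 0},
    {"dx": 0,"dy": 0,"dz": -15,"ax": 0,"ay": 0,"az": 0},
    {"dx": 0,"dy": 0,"dz": -15,"ax": 0,"ay": 0,"az": 0},
    {"dx": 0,"dy": 0,"dz": -15,"ax": 0,"ay": 0,"az": 0},
    {"dx": 0,"dy": 0,"dz": 0,"ax": 0,"ay": 0,"az": 0}
  ]
}}

```text
time: 6.65
position: [0.5873, -0.1994, 0.1183]
tool_rot: [-0.016, 3.129, -0.005]
contact_force: [-0.3, 0.2, -1.9]
finger_gap: 0.0145
```

```bash
python3 st.py; python3 roll.py; python3 - <<'E'
from h import *
d=vision.read_camera("wrist"); cv2.imwrite("pics/w4.png",d["frame"][:,:,::-1])
d=vision.read_camera("scene"); cv2.imwrite("pics/s4.png",cv2.resize(d["frame"][130:330,120:380,::-1],None,fx=3,fy=3))
E
```

```text
t 6.65 pos [ 587.3 -199.4  118.3] z [ 0.013 -0.003 -1.   ] y-yaw 90.57 gap 14.5
F [-0.3  0.2 -1.9] M [-0.06  0.08 -0.03] q [-0.433  0.338 -0.192  1.028  0.002 -0.443]
13778 slope [ 0.004 -0.002] z 0.1404 min [ 0.5308 -0.2082  0.1388] max [ 0.5928 -0.0996  0.1421]
centre [ 0.5853 -0.1546] rmid 0.0463 41 rel tcp [-0.0025  0.045 ]
```

View pics/s4.png

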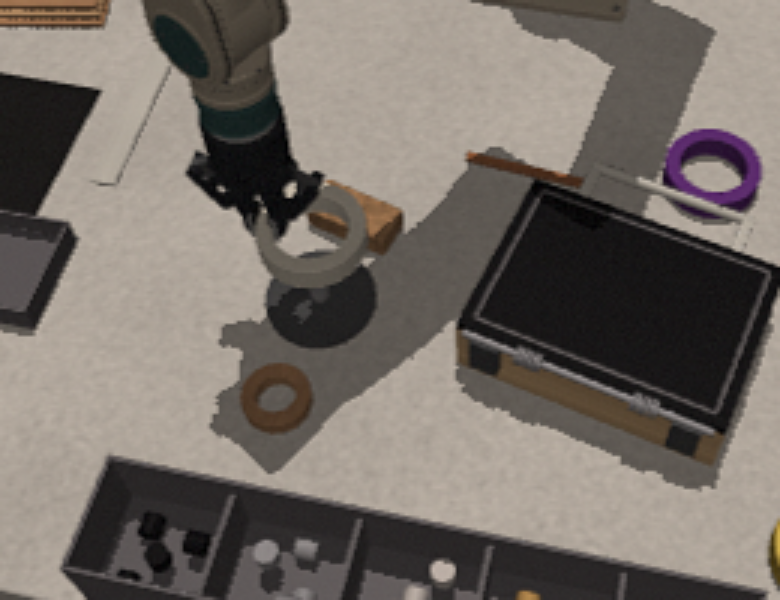

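View pics/w4.png

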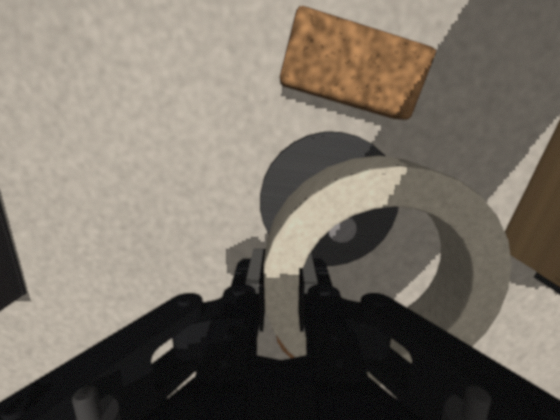

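```bash
python3 - <<'E'
from h import *
d=vision.read_camera("wrist"); print(cast(d,[342,228],.072).round(4))
E
```

```text
[[ 0.5871 -0.1617  0.072 ]]
```

{"op": "apply_moves", "data": {
  "increments": [
    {"dx": 0.5,"dy": -3,"dz": -5,"ax": 0,"ay": 0,"az": 0},
    {"dx": 0,"dy": 0,"dz": -10,"ax": 0,"ay": 0,"az": 0},
    {"dx": 0,"dy": 0,"dz": -10,"ax": 0,"ay": 0,"az": 0},
    {"dx": 0,"dy": 0,"dz": -10,"ax": 0,"ay": 0,"az": 0},
    {"dx": 0,"dy": 0,"dz": 0,"ax": 0,"ay": 0,"az": 0}
  ]
}}

```text
time: 7.35
position: [0.5924, -0.205, 0.087]
tool_rot: [-0.015, 3.118, -0.013]
contact_force: [0.5, 0.1, -1.9]
finger_gap: 0.0149
```

```bash
python3 st.py; python3 roll.py
```

```text
t 7.35 pos [ 592.4 -205.    87. ] z [ 0.024 -0.008 -1.   ] y-yaw 90.56 gap 14.9
F [ 0.5  0.1 -1.9] M [-0.04  0.06 -0.05] q [-0.437  0.37  -0.22   0.956  0.003 -0.447]
13772 slope [ 0.015 -0.007] z 0.1086 min [ 0.5358 -0.2136  0.1066] max [ 0.5978 -0.105   0.1108]
centre [ 0.5902 -0.16  ] rmid 0.0463 41 rel tcp [-0.0026  0.0451]
```

{"op": "apply_moves", "data": {
  "increments": [
    {"dx": -4,"dy": 1,"dz": -5,"ax": 0.4,"ay": 1.3,"az": 0},
    {"dx": 0,"dy": 0,"dz": -10,"ax": 0,"ay": 0,"az": 0},
    {"dx": 0,"dy": 0,"dz": -10,"ax": 0,"ay": 0,"az": 0},
    {"dx": 0,"dy": 0,"dz": -10,"ax": 0,"ay": 0,"az": 0},
    {"dx": 0,"dy": 0,"dz": 0,"ax": 0,"ay": 0,"az": 0}
  ]
}}

```text
time: 7.9
position: [0.5888, -0.2041, 0.0499]
tool_rot: [-0.016, 3.141, -0.002]
contact_force: [-1.1, 0.0, -1.4]
finger_gap: 0.0152
```

```bash
python3 st.py; python3 roll.py
```

```text
t 7.9 pos [ 588.8 -204.1   49.9] z [ 0.    -0.001 -1.   ] y-yaw 90.57 gap 15.2
F [-1.1  0.  -1.4] M [-0.    0.05 -0.01] q [-0.437  0.418 -0.238  0.914 -0.001 -0.447]
13880 slope [-0.008 -0.   ] z 0.0724 min [ 0.5323 -0.2182  0.0708] max [ 0.5942 -0.1044  0.0741]
centre [ 0.6051 -0.1588] rmid 0.0526 31 rel tcp [0.0159 0.0455]
```

{"op": "apply_moves", "data": {
  "increments": [
    {"dx": -1,"dy": 0,"dz": -8,"ax": 0,"ay": 0,"az": 0},
    {"dx": 0,"dy": 0,"dz": -8,"ax": 0,"ay": 0,"az": 0},
    {"dx": 0,"dy": 0,"dz": -6,"ax": 0,"ay": 0,"az": 0},
    {"dx": 0,"dy": 0,"dz": -4,"ax": 0,"ay": 0,"az": 0},
    {"dx": 0,"dy": 0,"dz": 0,"ax": 0,"ay": 0,"az": 0}
  ]
}}

```text
time: 8.45
position: [0.59, -0.206, 0.0252]
tool_rot: [-0.015, 3.137, -0.008]
contact_force: [-1.1, -1.3, 0.9]
finger_gap: 0.015
```

```bash
python3 st.py; python3 roll.py
```

```text
t 8.45 pos [ 590.  -206.    25.2] z [ 0.005 -0.005 -1.   ] y-yaw 90.57 gap 15.0
F [-1.1 -1.3  0.9] M [-0.17  0.2  -0.  ] q [-0.438  0.445 -0.258  0.861 -0.003 -0.448]
13768 slope [-0.004 -0.004] z 0.0475 min [ 0.5336 -0.2177  0.0457] max [ 0.595  -0.1067  0.049 ]
centre [ 0.5881 -0.1613] rmid 0.0462 41 rel tcp [-0.0019  0.0447]
```

{"op": "apply_moves", "data": {
  "increments": [
    {"dx": -1,"dy": 1,"dz": -3,"ax": 0,"ay": 0,"az": 0},
    {"dx": 0,"dy": 0,"dz": -2,"ax": 0,"ay": 0,"az": 0},
    {"dx": 0,"dy": 0,"dz": 0,"ax": 0,"ay": 0,"az": 0}
  ]
}}

```text
time: 8.8
position: [0.5914, -0.2084, 0.0238]
tool_rot: [-0.014, 3.132, -0.018]
contact_force: [-0.4, -1.1, -1.7]
finger_gap: 0.0149
```

```bash
python3 st.py; python3 roll.py
```

```text
t 8.8 pos [ 591.4 -208.4   23.8] z [ 0.01  -0.012 -1.   ] y-yaw 90.5 gap 14.9
F [-0.4 -1.1 -1.7] M [-0.33  0.09  0.05] q [-0.439  0.446 -0.261  0.85  -0.006 -0.448]
13763 slope [ 0.001 -0.011] z 0.0456 min [ 0.5348 -0.2169  0.0436] max [ 0.5964 -0.1084  0.0476]
centre [ 0.5893 -0.1634] rmid 0.0461 41 rel tcp [-0.002   0.0448]
```

```bash
python3 - <<'E'
from h import *
d=vision.read_camera("wrist"); cv2.imwrite("pics/w5.png",d["frame"][:,:,::-1])
X=cloud(d); m=(abs(X[...,2]-.072)<.004)&(abs(X[...,0]-.587)<.02)&(abs(X[...,1]+.159)<.02); print(m.sum(),X[m].mean(0),X[m].min(0),X[m].max(0))
d=vision.read_camera("scene"); cv2.imwrite("pics/s5.png",cv2.resize(d["frame"][190:270,170:290,::-1],None,fx=6,fy=6,interpolation=cv2.INTER_CUBIC))
E
```

```text
1266 [ 0.580546   -0.16407611  0.07129556] [ 0.57558032 -0.17899962  0.06802588] [ 0.59833997 -0.15111231  0.07599226]
```

View pics/w5.png

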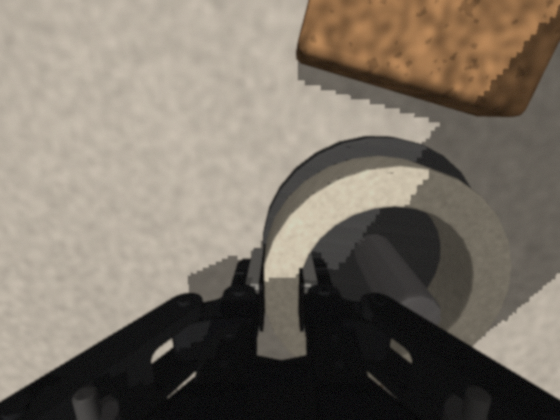

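View pics/s5.png

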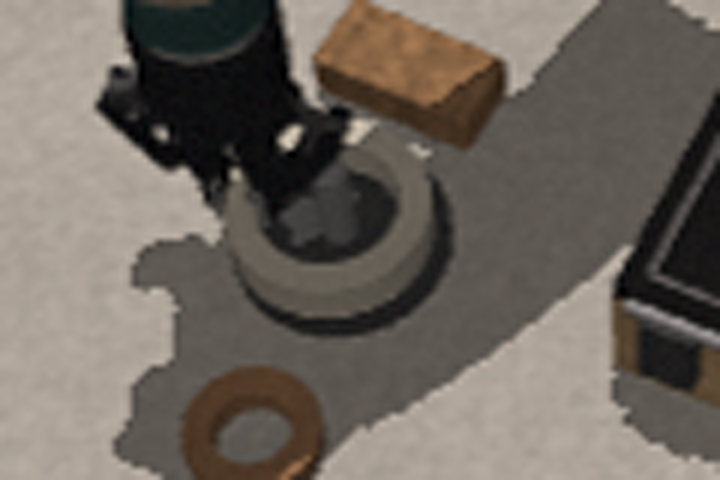

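{"op": "apply_moves", "data": {
  "increments": [
    {"dx": -2,"dy": -1,"dz": -3,"ax": 0.6,"ay": 0.5,"az": 0},
    {"dx": -1,"dy": 0,"dz": -3,"ax": 0,"ay": 0,"az": 0},
    {"dx": 0,"dy": 0,"dz": 0,"ax": 0,"ay": 0,"az": 0}
  ]
}}

```text
time: 9.25
position: [0.589, -0.2088, 0.0186]
tool_rot: [-0.014, 3.14, 0.002]
contact_force: [-0.6, -0.2, 0.2]
finger_gap: 0.0148
```

```bash
python3 st.py; python3 roll.py
```

```text
t 9.25 pos [ 589.  -208.8   18.6] z [ 0.002  0.001 -1.   ] y-yaw 90.53 gap 14.8
F [-0.6 -0.2  0.2] M [-0.22  0.11  0.02] q [-0.445  0.456 -0.258  0.856  0.002 -0.454]
13744 slope [-0.006  0.004] z 0.0413 min [ 0.5329 -0.2177  0.0394] max [ 0.5939 -0.1093  0.0429]
centre [ 0.5871 -0.1641] rmid 0.0461 41 rel tcp [-0.0019  0.0447]
```

{"op": "apply_moves", "data": {
  "increments": [
    {"dx": 0,"dy": 2,"dz": 0,"ax": 0,"ay": 0,"az": 0},
    {"dx": 0,"dy": 2,"dz": 0,"ax": 0,"ay": 0,"az": 0},
    {"dx": 0,"dy": 0,"dz": 0,"ax": 0,"ay": 0,"az": 0}
  ]
}}

```text
time: 9.6
position: [0.589, -0.2085, 0.0188]
tool_rot: [-0.012, 3.141, -0.01]
contact_force: [-1.2, -0.6, 2.1]
finger_gap: 0.0147
```

```bash
python3 st.py; python3 roll.py
```

```text
t 9.6 pos [ 589.  -208.5   18.8] z [ 0.001 -0.006 -1.   ] y-yaw 90.44 gap 14.7
F [-1.2 -0.6  2.1] M [0.07 0.04 0.06] q [-0.441  0.454 -0.26   0.853 -0.005 -0.449]
13716 slope [-0.005 -0.002] z 0.0412 min [ 0.5326 -0.2172  0.0395] max [ 0.5939 -0.1084  0.0427]
centre [ 0.587  -0.1637] rmid 0.046 41 rel tcp [-0.0019  0.0447]
```

{"op": "apply_moves", "data": {
  "claw": 188,
  "increments": [
    {"dx": 0,"dy": 0,"dz": 0,"ax": 0,"ay": 0,"az": 0},
    {"dx": 0,"dy": 0,"dz": 0,"ax": 0,"ay": 0,"az": 0},
    {"dx": 0,"dy": 0,"dz": 0,"ax": 0,"ay": 0,"az": 0}
  ]
}}

```text
time: 9.95
position: [0.5889, -0.2126, 0.0189]
tool_rot: [0.009, -3.141, 0.023]
contact_force: [-0.1, -0.7, 1.6]
finger_gap: 0.0225
```

```bash
python3 st.py; python3 roll.py; python3 - <<'E'
from h import *
d=vision.read_camera("wrist"); cv2.imwrite("pics/w6.png",d["frame"][:,:,::-1])
E
```

```text
t 9.95 pos [ 588.9 -212.6   18.9] z [-0.    -0.015 -1.   ] y-yaw 90.32 gap 22.5
F [-0.1 -0.7  1.6] M [-0.19  0.12  0.08] q [-0.444  0.455 -0.259  0.851 -0.013 -0.449]
13843 slope [0.001 0.   ] z 0.0406 min [ 0.5327 -0.2195  0.0391] max [ 0.5938 -0.1103  0.0422]
centre [ 0.5873 -0.165 ] rmid 0.0462 39 rel tcp [-0.0015  0.0476]
```

View pics/w6.png

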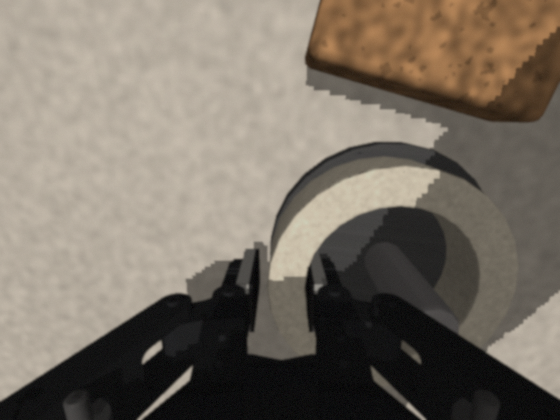

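{"op": "apply_moves", "data": {
  "increments": [
    {"dx": 0,"dy": 0,"dz": 4,"ax": 0,"ay": 0,"az": 0},
    {"dx": 0,"dy": 0,"dz": 8,"ax": 0,"ay": 0,"az": 0},
    {"dx": 0,"dy": 0,"dz": 10,"ax": 0,"ay": 0,"az": 0},
    {"dx": 0,"dy": 0,"dz": 10,"ax": 0,"ay": 0,"az": 0}
  ]
}}

```text
time: 10.45
position: [0.5868, -0.2092, 0.0502]
tool_rot: [0.011, -3.137, 0.014]
contact_force: [-0.5, 0.5, -0.3]
finger_gap: 0.0225
```

```bash
python3 st.py; python3 - <<'E'
from h import *
d=vision.read_camera("wrist"); cv2.imwrite("pics/w7.png",d["frame"][:,:,::-1])
E
```

```text
t 10.45 pos [ 586.8 -209.2   50.2] z [-0.005 -0.009 -1.   ] y-yaw 90.42 gap 22.5
F [-0.5  0.5 -0.3] M [ 0.03 -0.03  0.01] q [-0.441  0.418 -0.237  0.916 -0.01  -0.449]
```

View pics/w7.png

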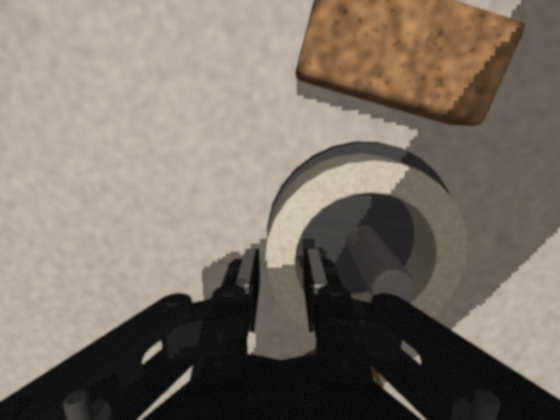

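{"op": "apply_moves", "data": {
  "increments": [
    {"dx": 0,"dy": 0,"dz": 20,"ax": 0,"ay": 0,"az": 0},
    {"dx": 0,"dy": 0,"dz": 30,"ax": 0,"ay": 0,"az": 0},
    {"dx": 0,"dy": 0,"dz": 30,"ax": 0,"ay": 0,"az": 0},
    {"dx": 0,"dy": 0,"dz": 30,"ax": 0,"ay": 0,"az": 0},
    {"dx": -8,"dy": 15,"dz": 15,"ax": 0,"ay": 0,"az": 4},
    {"dx": -12,"dy": 25,"dz": 0,"ax": 0,"ay": 0,"az": 5.5},
    {"dx": -12,"dy": 28,"dz": 0,"ax": 0,"ay": 0,"az": 5.5},
    {"dx": -12,"dy": 28,"dz": 0,"ax": 0,"ay": 0,"az": 5.5},
    {"dx": -12,"dy": 28,"dz": 0,"ax": 0,"ay": 0,"az": 5.5},
    {"dx": -12,"dy": 28,"dz": 0,"ax": 0,"ay": 0,"az": 5.5},
    {"dx": -12,"dy": 28,"dz": 0,"ax": 0,"ay": 0,"az": 5.5},
    {"dx": -12,"dy": 28,"dz": 0,"ax": 0,"ay": 0,"az": 5.5},
    {"dx": -12,"dy": 28,"dz": 0,"ax": 0,"ay": 0,"az": 5.5},
    {"dx": -12,"dy": 28,"dz": 0,"ax": 0,"ay": 0,"az": 5.5},
    {"dx": -12,"dy": 28,"dz": 0,"ax": 0,"ay": 0,"az": 5.5},
    {"dx": -12,"dy": 28,"dz": 0,"ax": 0,"ay": 0,"az": 5.5},
    {"dx": -12,"dy": 28,"dz": 0,"ax": 0,"ay": 0,"az": 5.5},
    {"dx": -12,"dy": 25,"dz": 0,"ax": 0,"ay": 0,"az": 5.5},
    {"dx": 0,"dy": 0,"dz": 0,"ax": 0,"ay": 0,"az": 0},
    {"dx": 0,"dy": 0,"dz": 0,"ax": 0,"ay": 0,"az": 0}
  ],
  "claw": 165
}}

```text
time: 12.5
position: [0.419, 0.1818, 0.1994]
tool_rot: [-1.984, 2.394, 0.001]
contact_force: [0.3, -0.4, -0.7]
finger_gap: 0.03
```

```bash
python3 st.py; python3 - <<'E'
from h import *
d=vision.read_camera("wrist"); cv2.imwrite("pics/w8.png",d["frame"][:,:,::-1])
t=vision.read_camera("top"); cv2.imwrite("pics/t8.png",t["frame"][:,:,::-1])
cv2.imwrite("pics/t8c.png",cv2.resize(t["frame"][140:270,270:400,::-1],None,fx=4,fy=4,interpolation=cv2.INTER_CUBIC))
X=cloud(t);Z=X[...,2];f=t["frame"].astype(int)
u,v=np.meshgrid(np.arange(560),np.arange(420))
m=(u>295)&(u<365)&(v>165)&(v<225)&(f.min(-1)>110)&(abs(Z-.042)<.01)
print(m.sum(),np.median(Z[m]))
cs,_=cv2.findContours(m.astype(np.uint8),cv2.RETR_CCOMP,cv2.CHAIN_APPROX_NONE)
for k in cs:
    if len(k)>30:
        e=cv2.fitEllipse(k); print(np.round(e[0],1),np.round(e[1],1),cast(t,e[0],.042).round(4))
E
```

```text
t 12.5 pos [419.  181.8 199.4] z [ 0.024  0.021 -0.999] y-yaw 169.3 gap 30.0
F [ 0.3 -0.4 -0.7] M [-0.06 -0.01  0.04] q [ 0.259 -0.025 -0.442  1.125  0.014 -1.125]
580 0.04131625968623487
[330.6 194.9] [36.3 37.6] [[ 0.587  -0.1627  0.042 ]]
[330.5 194.8] [26.7 27.6] [[ 0.5873 -0.1627  0.042 ]]
```

View pics/w8.png

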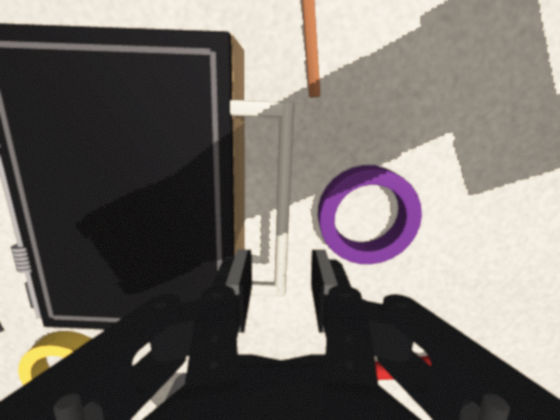

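View pics/t8c.png

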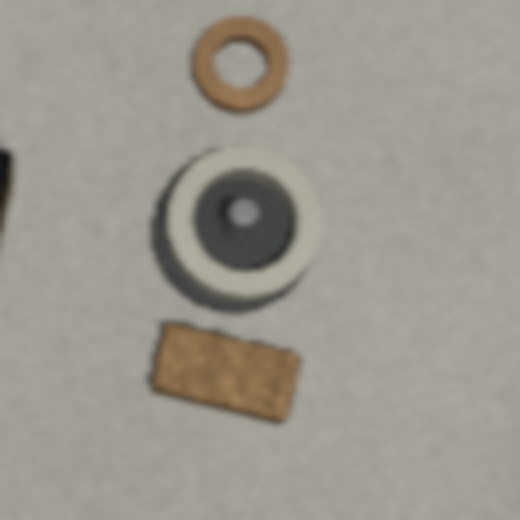

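The roll lies flat over the post, about 5 mm off centre, and its top is at 41 mm, near the 42 mm expected. In the wrist view the bar runs from (285,105) to (281,290), between the fingers. Next I'll measure the bar.

```bash
cat > bar.py <<'E'
from h import *
d=vision.read_camera("wrist"); X=cloud(d); Z=X[...,2]; f=d["frame"].astype(int)
C=np.array([.5616,.158]); yw=np.radians(-12.8); ex=np.array([np.cos(yw),np.sin(yw)]); ey=np.array([-ex[1],ex[0]])
D=X[...,:2]-C; a=D@ex; b=D@ey
m=(Z>.066)&(Z<.09)&(a<-.12)&(a>-.175)&(abs(b)<.075)
P=X[m]; print(m.sum(),"z max",np.percentile(P[:,2],[5,50,95]))
aa=a[m];bb=b[m]
top=P[:,2]>.074
q=np.polyfit(bb[top],aa[top],1); print("slope deg",np.degrees(np.arctan(q[0])),"a at 0",q[1],"range b",bb.min(),bb.max(), "a range",np.percentile(aa,[2,98]))
m2=(Z>.066)&(Z<.09)&(a<-.104)&(a>-.16)&(abs(b)<.11); print("b extents arms",np.percentile(b[m2],[1,99]))
# hinge-side edge check: black hatch points
m3=(abs(Z-.082)<.006)&(f.max(-1)<60)&(abs(b)<.15)&(abs(a)<.13); print("hatch a",np.percentile(a[m3],[.5,99.5]),"b",np.percentile(b[m3],[.5,99.5]))
print("bar pt world", (C+q[1]*ex))
E
python3 bar.py
```

```text
2117 z max [0.07571011 0.07944817 0.08105589]
slope deg -0.10349146176030125 a at 0 -0.14438047470503565 range b -0.07480269722296257 0.07492290778116592 a range [-0.1500991  -0.13862503]
b extents arms [-0.09049963  0.08895077]
hatch a [-0.09849136  0.09645426] b [-0.13774335  0.13087423]
bar pt world [0.42080747 0.18998728]
```

{"op": "apply_moves", "data": {
  "increments": [
    {"dx": 1,"dy": 4,"dz": -20,"ax": -0.6,"ay": 0.7,"az": -1},
    {"dx": 1,"dy": 4,"dz": -25,"ax": -0.6,"ay": 0.7,"az": -1},
    {"dx": 0,"dy": 0,"dz": -25,"ax": 0,"ay": 0,"az": 0},
    {"dx": 0,"dy": 0,"dz": -15,"ax": 0,"ay": 0,"az": 0},
    {"dx": 0,"dy": 0,"dz": 0,"ax": 0,"ay": 0,"az": 0},
    {"dx": 0,"dy": 0,"dz": 0,"ax": 0,"ay": 0,"az": 0}
  ]
}}

```text
time: 13.25
position: [0.4265, 0.1846, 0.1132]
tool_rot: [-1.94, 2.468, -0.005]
contact_force: [0.6, 1.2, -0.2]
finger_gap: 0.0301
```

```bash
python3 st.py
```

```text
t 13.25 pos [426.5 184.6 113.2] z [ 0.004 -0.001 -1.   ] y-yaw 166.35 gap 30.1
F [ 0.6  1.2 -0.2] M [-0.03 -0.01 -0.01] q [ 0.271  0.089 -0.521  0.957 -0.002 -1.062]
```

{"op": "apply_moves", "data": {
  "increments": [
    {"dx": -5.5,"dy": 5.5,"dz": 0,"ax": 0,"ay": 0,"az": 0.8},
    {"dx": 0,"dy": 0,"dz": -6,"ax": 0,"ay": 0,"az": 0},
    {"dx": 0,"dy": 0,"dz": 0,"ax": 0,"ay": 0,"az": 0}
  ]
}}

```text
time: 13.55
position: [0.4228, 0.1903, 0.1093]
tool_rot: [-1.954, 2.452, -0.008]
contact_force: [-0.9, -0.7, 0.4]
finger_gap: 0.0302
```

```bash
python3 st.py; python3 - <<'E'
from h import *
d=vision.read_camera("wrist"); cv2.imwrite("pics/w9.png",d["frame"][:,:,::-1])
E
```

```text
t 13.55 pos [422.8 190.3 109.3] z [ 0.008  0.    -1.   ] y-yaw 167.1 gap 30.2
F [-0.9 -0.7  0.4] M [-0.02  0.05  0.05] q [ 0.285  0.089 -0.531  0.943 -0.002 -1.061]
```

View pics/w9.png

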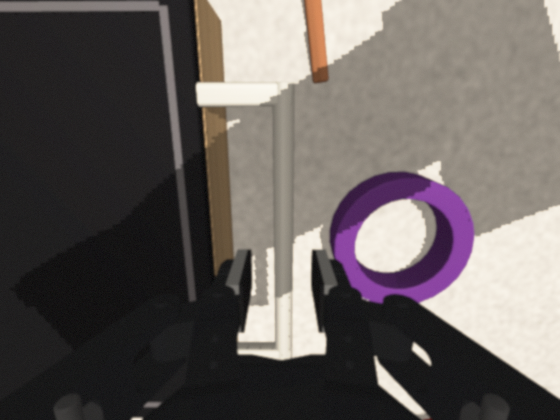

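The bar (u about 283) lies midway between the fingers (240 and 322), so I can descend and grip.

{"op": "apply_moves", "data": {
  "increments": [
    {"dx": -2,"dy": 0,"dz": -12,"ax": 0,"ay": 0.4,"az": 0},
    {"dx": 0,"dy": 0,"dz": -14,"ax": 0,"ay": 0,"az": 0},
    {"dx": 0,"dy": 0,"dz": -12,"ax": 0,"ay": 0,"az": 0},
    {"dx": 0,"dy": 0,"dz": -6,"ax": 0,"ay": 0,"az": 0},
    {"dx": 0,"dy": 0,"dz": 0,"ax": 0,"ay": 0,"az": 0}
  ]
}}

```text
time: 14.1
position: [0.4214, 0.1909, 0.0634]
tool_rot: [-1.957, 2.454, -0.002]
contact_force: [-0.1, -0.5, 0.4]
finger_gap: 0.03
```

```bash
python3 st.py
```

```text
t 14.1 pos [421.4 190.9  63.4] z [ 0.003  0.001 -1.   ] y-yaw 167.14 gap 30.0
F [-0.1 -0.5  0.4] M [ 0.02  0.04 -0.01] q [ 0.285  0.148 -0.579  0.84   0.    -1.061]
```

{"op": "apply_moves", "data": {
  "increments": [
    {"dx": 0,"dy": 0,"dz": -6,"ax": 0,"ay": 0,"az": 0},
    {"dx": 0,"dy": 0,"dz": 0,"ax": 0,"ay": 0,"az": 0}
  ]
}}

```text
time: 14.3
position: [0.4214, 0.1909, 0.0569]
tool_rot: [-1.957, 2.454, -0.001]
contact_force: [0.8, 0.9, -0.3]
finger_gap: 0.0302
```

{"op": "apply_moves", "data": {
  "claw": 255,
  "increments": [
    {"dx": 0,"dy": 0,"dz": 0,"ax": 0,"ay": 0,"az": 0},
    {"dx": 0,"dy": 0,"dz": 0,"ax": 0,"ay": 0,"az": 0},
    {"dx": 0,"dy": 0,"dz": 0,"ax": 0,"ay": 0,"az": 0},
    {"dx": 0,"dy": 0,"dz": 0,"ax": 0,"ay": 0,"az": 0}
  ]
}}

```text
time: 14.7
position: [0.422, 0.1908, 0.0573]
tool_rot: [-1.956, 2.453, -0.003]
contact_force: [0.6, -0.0, -2.3]
finger_gap: 0.0099
```

```bash
python3 st.py
```

```text
t 14.7 pos [422.  190.8  57.3] z [ 0.004  0.001 -1.   ] y-yaw 167.14 gap 9.9
F [ 0.6 -0.  -2.3] M [-0.02 -0.02  0.03] q [ 0.285  0.157 -0.584  0.825 -0.    -1.061]
```

```bash
cat > arc.py <<'E'
from h import *
from scipy.spatial.transform import Rotation as Ro
import sys
yw=np.radians(-12.8); ex=np.array([np.cos(yw),np.sin(yw),0]); ez=np.array([0,0,1.]); ey=np.cross(ez,ex)
H=np.array([.4212+.245*ex[0],.1905+.245*ex[1],.076])
s=readout.observe(); R=Ro.from_rotvec(s["tool_rot"]).as_matrix()
g=np.array(s["position"])-manip.pinch_z*R[:,2]
D=g-H; a=np.degrees(np.arctan2(D[2],-D@ex)); r=np.hypot(D[2],D@ex)
print("t %.2f angle %.1f r %.1f lat %.1f gap %.1f"%(s["time"],a,r*1e3,D@ey*1e3,s["finger_gap"]*1e3),"F jig",np.round([np.dot(s["contact_force"],e) for e in (ex,ey,ez)],1),"M jig",np.round([np.dot(s["moment"],e) for e in (ex,ey,ez)],2),"tool z jig",np.round([R[:,2]@e for e in (ex,ey,ez)],3),"yaw",np.degrees(np.arctan2(R[1,1],R[0,1])).round(1),"q",np.round(s["joints"],2))
if len(sys.argv)>1:
    st=float(sys.argv[1])
    for i in range(1,int(sys.argv[2])+1):
        A0,A1=np.radians([a+st*(i-1),a+st*i]); p=lambda A:-.245*np.cos(A)*ex+.245*np.sin(A)*ez
        d=(p(A1)-p(A0))*1e3; print("%.1f:"%np.degrees(A1),d.round(1))
E
python3 arc.py 2.5 6
```

```text
t 14.70 angle 0.0 r 244.4 lat 0.5 gap 9.9 F jig [ 0.6  0.1 -2.3] M jig [-0.01 -0.03  0.03] tool z jig [ 0.004  0.002 -1.   ] yaw 167.1 q [ 0.29  0.16 -0.58  0.83 -0.   -1.06]
2.5: [ 0.2 -0.1 10.7]
5.0: [ 0.7 -0.2 10.7]
7.5: [ 1.1 -0.3 10.6]
10.0: [ 1.6 -0.4 10.6]
12.5: [ 2.  -0.5 10.5]
15.0: [ 2.5 -0.6 10.4]
```

{"op": "apply_moves", "data": {
  "increments": [
    {"dx": 0.2,"dy": 0,"dz": 8,"ax": 0,"ay": 0,"az": 0},
    {"dx": 0.7,"dy": -0.2,"dz": 10,"ax": 0,"ay": 0,"az": 0},
    {"dx": 1,"dy": -0.3,"dz": 10.5,"ax": 0,"ay": 0,"az": 0},
    {"dx": 1.5,"dy": -0.4,"dz": 10.5,"ax": 0,"ay": 0,"az": 0}
  ]
}}

```text
time: 15.1
position: [0.425, 0.1901, 0.0979]
tool_rot: [-1.957, 2.454, -0.0]
contact_force: [3.4, 0.3, -6.2]
finger_gap: 0.0102
```

```bash
python3 arc.py 2.5 8
```

```text
t 15.10 angle 9.6 r 244.6 lat 0.5 gap 10.2 F jig [ 3.2  1.  -6.2] M jig [ 0.25 -0.07 -0.01] tool z jig [ 0.002  0.002 -1.   ] yaw 167.1 q [ 0.28  0.11 -0.54  0.92  0.   -1.07]
12.1: [ 2.  -0.4 10.5]
14.6: [ 2.4 -0.5 10.4]
17.1: [ 2.8 -0.6 10.3]
19.6: [ 3.3 -0.7 10.1]
22.1: [ 3.7 -0.8 10. ]
24.6: [ 4.1 -0.9  9.8]
27.1: [ 4.5 -1.   9.6]
29.6: [ 4.9 -1.1  9.4]
```

Lifting cleanly. I'll keep following the arc.

{"op": "apply_moves", "data": {
  "increments": [
    {"dx": 2,"dy": -0.4,"dz": 10.5,"ax": 0,"ay": 0,"az": 0},
    {"dx": 2.4,"dy": -0.5,"dz": 10.4,"ax": 0,"ay": 0,"az": 0},
    {"dx": 2.8,"dy": -0.6,"dz": 10.3,"ax": 0,"ay": 0,"az": 0},
    {"dx": 3.3,"dy": -0.7,"dz": 10.1,"ax": 0,"ay": 0,"az": 0},
    {"dx": 3.7,"dy": -0.8,"dz": 10,"ax": 0,"ay": 0,"az": 0},
    {"dx": 4.1,"dy": -0.9,"dz": 9.8,"ax": 0,"ay": 0,"az": 0}
  ]
}}

```text
time: 15.7
position: [0.4451, 0.1856, 0.1652]
tool_rot: [-1.956, 2.453, -0.003]
contact_force: [3.1, 0.6, -6.3]
finger_gap: 0.0098
```

```bash
python3 arc.py 2.5 8; python3 - <<'E'
from h import *
d=vision.read_camera("scene"); cv2.imwrite("pics/s10.png",cv2.resize(d["frame"][100:300,200:460,::-1],None,fx=3,fy=3))
E
```

```text
t 15.70 angle 26.1 r 245.6 lat 0.5 gap 9.8 F jig [ 2.9  1.2 -6.3] M jig [ 0.2  -0.5   0.02] tool z jig [ 0.004  0.002 -1.   ] yaw 167.1 q [ 0.26  0.07 -0.42  1.08  0.   -1.09]
28.6: [ 4.8 -1.1  9.5]
31.1: [ 5.2 -1.2  9.3]
33.6: [ 5.6 -1.3  9. ]
36.1: [ 5.9 -1.4  8.8]
38.6: [ 6.3 -1.4  8.5]
41.1: [ 6.7 -1.5  8.2]
43.6: [ 7.  -1.6  7.9]
46.1: [ 7.3 -1.7  7.6]
```

View pics/s10.png

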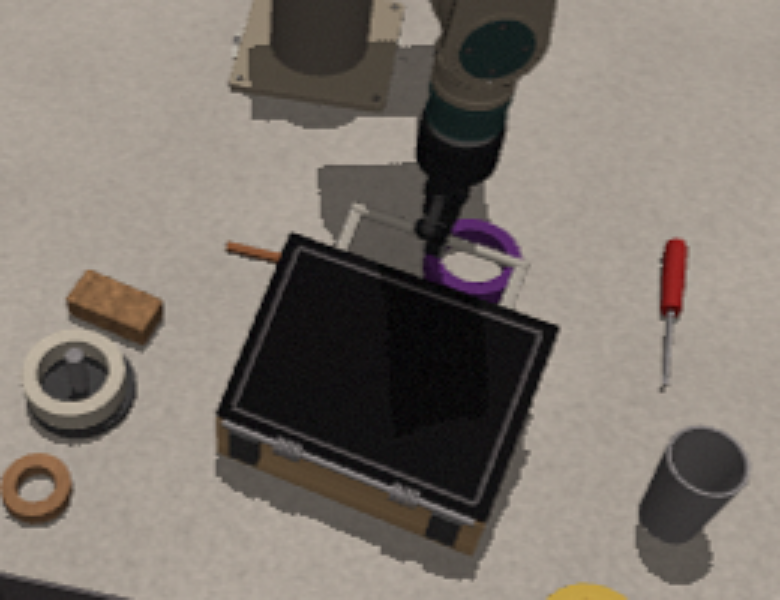

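The hatch is opening with the bar held. The bar runs from (360,210) to (525,262), with the fingers at (440,235).

{"op": "apply_moves", "data": {
  "increments": [
    {"dx": 4.8,"dy": -1.1,"dz": 9.5,"ax": 0,"ay": 0,"az": 0},
    {"dx": 5.2,"dy": -1.2,"dz": 9.3,"ax": 0,"ay": 0,"az": 0},
    {"dx": 5.6,"dy": -1.3,"dz": 9,"ax": 0,"ay": 0,"az": 0},
    {"dx": 5.9,"dy": -1.4,"dz": 8.8,"ax": 0,"ay": 0,"az": 0},
    {"dx": 6.3,"dy": -1.4,"dz": 8.5,"ax": 0,"ay": 0,"az": 0},
    {"dx": 6.7,"dy": -1.5,"dz": 8.2,"ax": 0,"ay": 0,"az": 0}
  ]
}}

```text
time: 16.35
position: [0.4811, 0.1774, 0.2228]
tool_rot: [-1.957, 2.454, 0.002]
contact_force: [1.7, 0.4, -5.2]
finger_gap: 0.0099
```

```bash
python3 arc.py 2.5 7
```

```text
t 16.35 angle 42.0 r 247.2 lat 0.5 gap 9.9 F jig [ 1.6  0.8 -5.2] M jig [0.28 0.04 0.04] tool z jig [ 0.     0.003 -1.   ] yaw 167.2 q [ 0.23  0.08 -0.28  1.21  0.   -1.12]
44.5: [ 7.1 -1.6  7.8]
47.0: [ 7.5 -1.7  7.5]
49.5: [ 7.8 -1.8  7.1]
52.0: [ 8.1 -1.8  6.8]
54.5: [ 8.4 -1.9  6.4]
57.0: [ 8.6 -2.   6. ]
59.5: [ 8.9 -2.   5.6]
```

{"op": "apply_moves", "data": {
  "increments": [
    {"dx": 7.3,"dy": -1.6,"dz": 7.5,"ax": 0,"ay": 0,"az": 0},
    {"dx": 7.6,"dy": -1.7,"dz": 7.2,"ax": 0,"ay": 0,"az": 0},
    {"dx": 7.9,"dy": -1.8,"dz": 6.8,"ax": 0,"ay": 0,"az": 0},
    {"dx": 8.2,"dy": -1.8,"dz": 6.5,"ax": 0,"ay": 0,"az": 0},
    {"dx": 8.4,"dy": -1.9,"dz": 6.2,"ax": 0,"ay": 0,"az": 0}
  ]
}}

```text
time: 16.85
position: [0.5207, 0.1685, 0.261]
tool_rot: [1.959, -2.454, -0.011]
contact_force: [-2.8, 1.3, -0.1]
finger_gap: 0.0097
```

```bash
python3 arc.py 2.5 6
```

```text
t 16.85 angle 54.9 r 248.9 lat 0.6 gap 9.7 F jig [-3.   0.6 -0.1] M jig [0.2  0.77 0.02] tool z jig [-0.006  0.003 -1.   ] yaw 167.2 q [ 0.19  0.13 -0.15  1.3   0.01 -1.16]
57.4: [ 8.7 -2.   6. ]
59.9: [ 8.9 -2.   5.6]
62.4: [ 9.1 -2.1  5.2]
64.9: [ 9.3 -2.1  4.7]
67.4: [ 9.5 -2.2  4.3]
69.9: [ 9.7 -2.2  3.9]
```

```bash
cat > ang.py <<'E'
from h import *
yw=np.radians(-12.8); ex=np.array([np.cos(yw),np.sin(yw),0]); ez=np.array([0,0,1.]); ey=np.cross(ez,ex)
H=np.array([.4212+.245*ex[0],.1905+.245*ex[1],.076])
import sys
n=sys.argv[1] if len(sys.argv)>1 else "scene"
d=vision.read_camera(n); X=cloud(d); f=d["frame"].astype(int)
cv2.imwrite("pics/%s_%d.png"%(n,int(readout.observe()["time"]*100)),d["frame"][:,:,::-1])
D=X-H; a=-(D@ex); b=D@ey; z=D[...,2]; r=np.hypot(a,z)
m=(r>.05)&(r<.19)&(abs(b)<.125)&(z>.02)&(f.max(-1)<60)&(a>-.05)
P=np.c_[a[m],z[m]]; 
for i in range(4):
    c=P.mean(0); w=np.linalg.svd(P-c,full_matrices=False)[2]; e=(P-c)@w[1]; P=P[abs(e)<max(.003,2*e.std())]
v=w[0]*np.sign(w[0][1]); print(len(P),"panel angle %.1f"%np.degrees(np.arctan2(v[1],v[0])),"offset from hinge line mm",((c@[-v[1],v[0]])*1e3).round(1),"std",e.std()*1e3)
# bar points
m=(r>.232)&(r<.262)&(abs(b)<.095)&(abs(b)>.03)&(z>.02)&(f.min(-1)>70)
if m.sum()>10:
    P=np.c_[a[m],z[m]]; q=np.median(P,0); print(m.sum(),"bar a,z",q.round(4),"ang %.1f r %.1f"%(np.degrees(np.arctan2(q[1],q[0])),1e3*np.hypot(*q)))
E
python3 ang.py scene; python3 arc.py; ls pics
```

```text
3798 panel angle 54.1 offset from hinge line mm 5.8 std 1.4722413046181297
215 bar a,z [0.1399 0.2016] ang 55.2 r 245.4
t 16.90 angle 55.6 r 248.9 lat 0.6 gap 9.8 F jig [-2.2 -0.3  4.5] M jig [-0.12  1.06  0.  ] tool z jig [-0.002  0.003 -1.   ] yaw 167.2 q [ 0.19  0.13 -0.14  1.3   0.   -1.16]
crop1.png
s10.png
s2.png
s4.png
s5.png
scene0.png
scene_1689.png
t3.png
t8.png
t8c.png
top0.png
w1.png
w2.png
w3.png
w4.png
w5.png
w6.png
w7.png
w8.png
w9.png
```

Depth from the scene camera puts the panel at 54–55 degrees, and the tool pose agrees (55.6). I'll take it past the balance point to about 70.

{"op": "apply_moves", "data": {
  "increments": [
    {"dx": 7,"dy": -1.6,"dz": 3.8,"ax": 0,"ay": 0,"az": 0},
    {"dx": 7,"dy": -1.6,"dz": 3.5,"ax": 0,"ay": 0,"az": 0},
    {"dx": 7,"dy": -1.6,"dz": 3.2,"ax": 0,"ay": 0,"az": 0},
    {"dx": 7,"dy": -1.6,"dz": 3,"ax": 0,"ay": 0,"az": 0},
    {"dx": 7,"dy": -1.6,"dz": 2.7,"ax": 0,"ay": 0,"az": 0},
    {"dx": 6,"dy": -1.4,"dz": 2.2,"ax": 0,"ay": 0,"az": 0}
  ]
}}

```text
time: 17.5
position: [0.5649, 0.1585, 0.2881]
tool_rot: [-1.959, 2.453, 0.008]
contact_force: [-2.2, 0.7, 5.1]
finger_gap: 0.0099
```

```bash
python3 arc.py; python3 ang.py scene; python3 arc.py -1.5 10
```

```text
t 17.50 angle 67.1 r 250.7 lat 0.6 gap 9.9 F jig [-2.3  0.3  5.1] M jig [0.05 0.87 0.06] tool z jig [-0.003  0.005 -1.   ] yaw 167.2 q [ 0.16  0.18 -0.02  1.36  0.01 -1.19]
3749 panel angle 66.4 offset from hinge line mm 5.7 std 1.3563136988910505
231 bar a,z [0.0948 0.2274] ang 67.4 r 246.4
t 17.55 angle 67.5 r 250.7 lat 0.6 gap 10.0 F jig [-1.9 -0.5  6.8] M jig [-0.16  0.84  0.  ] tool z jig [ 0.001  0.005 -1.   ] yaw 167.2 q [ 0.16  0.19 -0.02  1.36  0.   -1.19]
66.0: [-5.7  1.3 -2.5]
64.5: [-5.7  1.3 -2.7]
63.0: [-5.6  1.3 -2.8]
61.5: [-5.5  1.3 -3. ]
60.0: [-5.5  1.2 -3.1]
58.5: [-5.4  1.2 -3.3]
57.0: [-5.3  1.2 -3.4]
55.5: [-5.2  1.2 -3.6]
54.0: [-5.1  1.2 -3.7]
52.5: [-5.   1.1 -3.8]
```

About 67 degrees now. I'll take it a little further, to about 71, and then bring it back.

{"op": "apply_moves", "data": {
  "increments": [
    {"dx": 7,"dy": -1.6,"dz": 2,"ax": 0,"ay": 0,"az": 0},
    {"dx": 7,"dy": -1.6,"dz": 1.8,"ax": 0,"ay": 0,"az": 0},
    {"dx": 0,"dy": 0,"dz": 0,"ax": 0,"ay": 0,"az": 0}
  ]
}}

```text
time: 17.85
position: [0.585, 0.1541, 0.2956]
tool_rot: [-1.953, 2.448, -0.004]
contact_force: [-0.6, 1.1, 2.4]
finger_gap: 0.0093
```

```bash
python3 ang.py scene; python3 arc.py -1.5 12
```

```text
3579 panel angle 71.5 offset from hinge line mm 5.8 std 1.344418100397398
237 bar a,z [0.0742 0.2356] ang 72.5 r 247.0
t 17.90 angle 71.9 r 250.5 lat 0.6 gap 9.5 F jig [ 0.1 -0.1  3.2] M jig [ 0.01  0.33 -0.  ] tool z jig [ 0.008  0.006 -1.   ] yaw 167.2 q [ 0.15  0.21  0.02  1.37  0.   -1.2 ]
70.4: [-5.9  1.3 -2.1]
68.9: [-5.9  1.3 -2.2]
67.4: [-5.8  1.3 -2.4]
65.9: [-5.7  1.3 -2.5]
64.4: [-5.7  1.3 -2.7]
62.9: [-5.6  1.3 -2.8]
61.4: [-5.5  1.3 -3. ]
59.9: [-5.5  1.2 -3.1]
58.4: [-5.4  1.2 -3.3]
56.9: [-5.3  1.2 -3.4]
55.4: [-5.2  1.2 -3.6]
53.9: [-5.1  1.2 -3.7]
```

{"op": "apply_moves", "data": {
  "increments": [
    {"dx": -4,"dy": 1,"dz": -1.5,"ax": 0,"ay": 0,"az": 0},
    {"dx": -5.9,"dy": 1.3,"dz": -2.2,"ax": 0,"ay": 0,"az": 0},
    {"dx": -5.8,"dy": 1.3,"dz": -2.4,"ax": 0,"ay": 0,"az": 0},
    {"dx": -5.7,"dy": 1.3,"dz": -2.5,"ax": 0,"ay": 0,"az": 0},
    {"dx": -5.7,"dy": 1.3,"dz": -2.7,"ax": 0,"ay": 0,"az": 0},
    {"dx": -5.6,"dy": 1.3,"dz": -2.8,"ax": 0,"ay": 0,"az": 0},
    {"dx": -5.5,"dy": 1.3,"dz": -3,"ax": 0,"ay": 0,"az": 0},
    {"dx": -5.4,"dy": 1.2,"dz": -3.2,"ax": 0,"ay": 0,"az": 0}
  ]
}}

```text
time: 18.7
position: [0.5409, 0.1641, 0.2755]
tool_rot: [-1.949, 2.443, -0.018]
contact_force: [1.6, -0.3, 1.8]
finger_gap: 0.01
```

```bash
python3 ang.py scene; python3 arc.py -1.5 5
```

```text
3766 panel angle 59.8 offset from hinge line mm 5.6 std 1.4270499464679238
228 bar a,z [0.1194 0.2147] ang 60.9 r 245.6
t 18.75 angle 60.3 r 250.3 lat 0.6 gap 9.7 F jig [-0.5  0.3  2.8] M jig [ 0.07 -0.33  0.08] tool z jig [ 0.017  0.005 -1.   ] yaw 167.2 q [ 0.18  0.14 -0.11  1.31 -0.   -1.17]
58.8: [-5.4  1.2 -3.3]
57.3: [-5.3  1.2 -3.4]
55.8: [-5.2  1.2 -3.5]
54.3: [-5.1  1.2 -3.7]
52.8: [-5.   1.1 -3.8]
```

{"op": "apply_moves", "data": {
  "increments": [
    {"dx": -5.4,"dy": 1.2,"dz": -3.3,"ax": 0,"ay": 0,"az": 0},
    {"dx": -5.3,"dy": 1.2,"dz": -3.4,"ax": 0,"ay": 0,"az": 0},
    {"dx": -4,"dy": 0.9,"dz": -2.8,"ax": 0,"ay": 0,"az": 0},
    {"dx": 0,"dy": 0,"dz": 0,"ax": 0,"ay": 0,"az": 0},
    {"dx": 0,"dy": 0,"dz": 0,"ax": 0,"ay": 0,"az": 0}
  ]
}}

```text
time: 19.25
position: [0.522, 0.1683, 0.2634]
tool_rot: [-1.952, 2.445, -0.013]
contact_force: [-0.9, 0.4, 4.0]
finger_gap: 0.0098
```

```bash
python3 ang.py scene; python3 arc.py -1.5 2
```

```text
3787 panel angle 54.4 offset from hinge line mm 5.7 std 1.4760146378474206
215 bar a,z [0.1387 0.2021] ang 55.5 r 245.2
t 19.30 angle 55.4 r 250.3 lat 0.6 gap 9.3 F jig [-0.7  0.9  2.7] M jig [ 0.   -0.14 -0.03] tool z jig [ 0.014  0.005 -1.   ] yaw 167.2 q [ 0.19  0.11 -0.16  1.28 -0.   -1.15]
53.9: [-5.1  1.2 -3.7]
52.4: [-5.   1.1 -3.8]
```

Panel at about 55 degrees. I'll hold for half a second and check that it's stable, and that the roll and the rest of the scene are undisturbed.

{"op": "apply_moves", "data": {
  "increments": [
    {"dx": 0,"dy": 0,"dz": 0,"ax": 0,"ay": 0,"az": 0},
    {"dx": 0,"dy": 0,"dz": 0,"ax": 0,"ay": 0,"az": 0},
    {"dx": 0,"dy": 0,"dz": 0,"ax": 0,"ay": 0,"az": 0},
    {"dx": 0,"dy": 0,"dz": 0,"ax": 0,"ay": 0,"az": 0},
    {"dx": 0,"dy": 0,"dz": 0,"ax": 0,"ay": 0,"az": 0}
  ]
}}

```text
time: 19.8
position: [0.5224, 0.1682, 0.2637]
tool_rot: [-1.952, 2.446, -0.012]
contact_force: [-1.0, 0.6, 2.0]
finger_gap: 0.0097
```

```bash
python3 ang.py scene; python3 arc.py; python3 - <<'E'
from h import *
print(np.round(readout.observe()["qd"],3))
t=vision.read_camera("top"); f=t["frame"]; cv2.imwrite("pics/t12.png",f[:,:,::-1])
E
ls pics | grep scene_
```

```text
3774 panel angle 54.4 offset from hinge line mm 5.8 std 1.4770163963415843
217 bar a,z [0.1383 0.2028] ang 55.7 r 245.5
t 19.85 angle 55.5 r 250.3 lat 0.5 gap 9.5 F jig [-1.5  0.4  3.6] M jig [-0.02 -0.09 -0.01] tool z jig [ 0.014  0.005 -1.   ] yaw 167.2 q [ 0.19  0.12 -0.16  1.29 -0.   -1.15]
[ 0.    -0.002 -0.    -0.002 -0.002 -0.001]
scene_1689.png
scene_1755.png
scene_1789.png
scene_1875.png
scene_1930.png
scene_1985.png
```

View pics/t12.png

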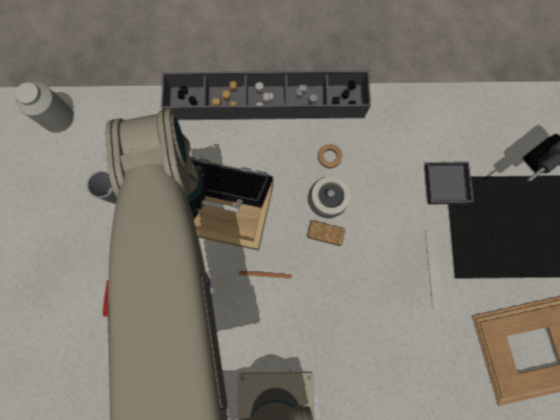

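```bash
cp $(ls -t pics/scene_* | head -1) pics/last.png
```

```text
(no output)
```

View pics/last.png

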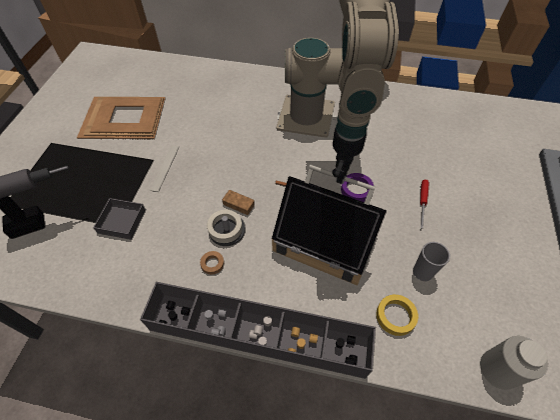

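The hatch holds still at about 55 degrees. The roll is over the post at (330,195) in the top view, and the other objects look unmoved. I'm handing in.

```bash
python3 -c "
from workcell import job
print(job.sign_off())"; python3 arc.py
```

```text
the job is handed in; nothing more can be done
None
the job is handed in; nothing more can be done
```

The job was handed in at about 20 s of the 64 s allowed, with the gripper still holding the hatch just below its balance point.

- **Tape roll:** I took the white roll off the hatch and lowered it over the post. It lies flat on the base: its top measured 41 mm against 42 mm expected. It sits about 5 mm off the post's axis. The gripper lightly brushed the post while setting it down, with about 2 N or less showing at the wrist.
- **Hatch:** I lifted it by the bar to about 72 degrees, well short of its stop, then brought it back. The last checks gave 54.4 degrees from the panel, 55.7 from the bar and 55.5 from the arm. That angle did not change over the last half second, and the arm was at rest.
- **Grip:** the fingers ended up about 4 mm higher on the bar than at the start, because the bar turned in the grip. The gap reads 9.5 mm on a 12 mm bar; the roll's wall also read about 2 mm small, so I take this as the reading and not a loose grip.
- **Everything else:** the other objects look unmoved in the final pictures. I judged that by eye and did not measure them.

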